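# Load the grinding jar and clamp its lid down

### The arm

A 7-joint arm with a two-finger parallel gripper is mounted at the origin on the work surface. World frame = base frame: x ahead of the robot, y to its left, z up, the work surface at z = 0. Lengths are in m, angles in rad, forces in N, time in s.
With the tool pointing down it reaches from about 0.4 to 0.85 m from the base axis. Payload 10.4 kg.
Tool frame: the origin (TCP) lies midway between the tips of the shut fingers; the grasp point (between the pads) lies 19 mm behind it; z points along the fingers, y is the line along which they close (so a half turn about z gives the same grasp; the last joint's range is limited). The gripper opens to 85 mm and grips with 20 to 120 N. Pads are 22 mm wide; open, the fingers measure 114 mm over their backs; the gripper's body (76 mm by 85 mm) begins 54 mm behind the grasp point. The pads swing forward as they close: fully open they stand 13 mm farther back than shut.
Start: joints at [1.202, 0.332, -0.065, 1.46, 0.022, 1.35, -0.088], TCP at [0.212, -0.588, 0.231] pointing down, gripper open.
Joint ranges: [-2.6, 2.6], [-0.5, 2.12], [-1.47, 1.34], [0.16, 2.42], [-1.27, 4.41], [0.06, 2.06], [-2.6, 2.6]. Speed limits (rad/s): [2.22, 2.22, 2.79, 2.79, 3.14, 3.14, 3.14].

### API

Orientations are given as a unit quaternion [x, y, z, w].
In Python, from workcell import get_obs, camera, camera_params, hand_in gives the robot as it stands.
- The arm moves only by the tool carry_out, never from a script. Its argument "commands" is a list that holds one entry, the list of rows, each a list of 6 numbers: the shift along the tool's x, y, z in units of 40 mm (1.0 is 40 mm), then the turn, a rotation vector about the tool's x, y, z in units of 6 degrees (1.0 is 6 degrees). In form: [[[x, y, z, ax, ay, az], ...]]. A call has 1 to 20 rows; each row shifts and turns the commanded pose from where the row before left it, along the tool's axes as they then stand; what a row does not reach is not made up. A row lasts 1/12 s, in which the tool goes at most 41.7 mm and 7.16 degrees, less where a joint would pass 70% of its speed; a pose out of reach is approached as far as the arm can. A call is refused whole if a number of a shift passes 1 or a number of a turn 1, either way. A call with a gripper value outside its range is refused whole. "hand" is the closure, from -1 (fully open) to 1 (shut), set as the call begins (left out, the last holds). The fingers move at their own pace and stop on an object; "force" is the grip in N (left out, the last holds). Time passes only in rows, so rows that do not move let the fingers close. It gives the time, the measured TCP pose, the force, the opening and the grip force at its end, in the units of the state.
- get_obs(): the state, without advancing time (a new reading comes with each control period).
- camera(name): name is "scene" or "top"; returns the picture (480x640x3 uint8, red, green, blue); there is no depth.
- camera_params(name): a dict with "mtx" (3x3 intrinsics, pixels), "R" (3x3) and "t" (3): a world point X has camera coordinates R X + t. Camera axes: x right, y down, z forward; pixel columns grow to the right and rows downward; lengths in m; the calibration is good to about 2 mm. A picture is of the moment at which its call begins. camera_params takes no time and is no camera call.
- hand_in(): hands the job in; it is judged then, once.
The state is a dict: "clock": time; "joint_pos": joint angles; "joint_velocities": joint speeds; "tau": joint torques, N m; "position": TCP position; "ee_rot": TCP orientation; "ft_force": force on the tool from outside, world axes, zero at the start; "torque": the same for the moment, N m; "grip_width": opening from 0.0 (shut) to 1.0 (fully open); "grasp_force": force on a finger pad.
Only numpy, scipy, OpenCV 4.12 (cv2) and the standard library are available. Lean on these libraries where they do the work, as an engineer would, in place of code of your own. Each camera call takes 0.05 s, during which the arm holds its last target. There are 200 camera calls.

### The job

Tip the three grinding balls from the scoop into the open grinding jar and lay the scoop down flat on the bench the right way up. Then put the jar's own lid on, fully seated, and only then swing the bail clamp all the way down over the lid, leaving the other things on the bench where they are.

Things in the scene. Friction and masses are not known exactly. Their poses are not given: they have to be found in the camera images.
- station: fixed grinding-jar station. Origin on the bench under the jar's axis, z up, x from the jar to the clamp pivots. Grey base plate 12 mm high: x -70 to 95, y +-58 mm. Open steel jar: 100 mm outside, 86 mm inside diameter, rim 92 mm, inner floor 18 mm above the bench. Two pivot posts 16 x 10 mm at x 72, y +-43 mm, 116 mm high
- jar_mouth (a point): centre of the jar's open mouth, in the plane of the rim, 92 mm above the bench
- bail (a joint): angle of the steel bail clamp (a U of 10 mm round bar): 0 = down, level across the lid, cross bar before the jar at station x -88 mm; pi/2 = straight up; 2.4 = fully back. Stays where it is left (2 to 4 N at the cross bar). Side arms at station y +-32 mm; down, they run 1 mm above the seated lid's plate
- bail_grip (a point): middle of the bail's cross bar (10 mm round bar, 64 mm long, along station y), 160 mm from the pivot axis
- bail_hinge (a point): middle of the bail's pivot axis, which runs along station y; at station x = 72 mm, 108 mm above the bench
- lid: loose steel lid of the jar, 0.35 kg. Origin: centre of its underside, z up. Plug of 80 mm diameter (z 0 to 8 mm, chamfered), plate of 104 mm (z 8 to 18), round black knob of 30 mm (z 18 to 48). Seated: plug in the mouth, plate resting on the rim, origin 8 mm below the rim
- scoop: aluminium scoop, 176 mm long, 0.16 kg, holding the balls. Origin on its underside, z up, x towards the open nose. Trough x 10 to 80 mm, 56 mm wide, 34 to 42 mm high, inside 50 mm wide, floor 4 mm thick; lip at the nose 2.5 mm over the floor: balls roll out when tipped nose down over about 40 degrees. Handle 14 mm wide, z 24 to 42, x -96 to 10 mm, foot under its end
- scoop_grip (a point): grip point on the scoop's handle: scoop x = -30 mm, 33 mm above the scoop's underside, on the handle's axis
- ball0_center (a point): centre of a white ceramic grinding ball of 24 mm diameter, 28 g, loose in the scoop at the start
- ball1_center (a point): centre of a white ceramic grinding ball of 24 mm diameter, 28 g, loose in the scoop at the start
- ball2_center (a point): centre of a white ceramic grinding ball of 24 mm diameter, 28 g, loose in the scoop at the start
- beaker: bystander, not to be disturbed: clear glass beaker, 72 mm wide, 85 mm high; origin at the centre of its underside
- small_lid: bystander, not to be disturbed: a smaller steel lid with a thin black knob, 68 mm across, 30 mm high; belongs to another jar; origin at the centre of its underside
- reagent_jar: bystander, not to be disturbed: amber jar with white cap, 64 mm wide, 90 mm high; origin at the centre of its underside
- spring_clamp: bystander, not to be disturbed: blue X-shaped spring clamp lying flat, 110 mm long (along its x), 45 mm wide, 20 mm high, origin in the middle
- brush: bystander, not to be disturbed: small brush lying flat, 170 mm long along its x, origin in the middle
- dish: bystander, not to be disturbed: white ceramic bowl, 76 mm wide, 30 mm high; origin at the centre of its underside
Things that resemble listed ones, but are neither listed nor needed, are in the scene too. What is shaped like the lid but brown, purple or yellow is not meant.

How it is judged:
By the outcome, as a careful person would: the job done as asked, in the order asked, and still so for the second after the job is handed in, with the robot touching nothing.
It also fails if it takes over 72 s, if anything falls off the work surface, if the arm or the gripper's body presses on something with over 40 N, if the wrist force passes 120 N, or if a joint passes its speed limit or range.

## Working session

There is one attempt and no reset: what is moved stays moved. The work goes in short steps, Python scripts to look and compute and a tool call to move; the robot and the scene stay as the last step left them, time stands still between calls to the robot, and variables do not carry over. Pictures are saved under pics/ and viewed, at most 10 in all, crops included, and the job is handed in when it is done.

Besides the shell and the picture viewer there is one more tool, called after "Emit:" as name(argument=value, ...) on one line, values as JSON. carry_out: Moves the arm, as the interface text tells. Its arguments: {"type":"object","properties":{"commands":{"type":"array"},"hand":{"type":"number"},"force":{"type":"number"}},"required":["commands"]}

```bash
mkdir -p pics; ls; python3 - <<'E'
from workcell import *
import cv2
for n in("scene","top"):
    cv2.imwrite(f"pics/{n}0.png",camera(n)[:,:,::-1]); p=camera_params(n); print(n,p)
print(get_obs())
E
```

```text
pics
scene {'mtx': array([[451.5934755 ,   0.        , 323.38992178],
       [  0.        , 451.5934755 , 239.77319598],
       [  0.        ,   0.        ,   1.        ]]), 'R': array([[ 0.66141648,  0.74993259,  0.01137357],
       [ 0.44767146, -0.38257422, -0.80822474],
       [-0.60176284,  0.53966478, -0.58876431]]), 't': array([-0.2915587 , -0.20235529,  1.4651368 ])}
top {'mtx': array([[456.93555233,   0.        , 315.8766534 ],
       [  0.        , 456.93555233, 243.07585253],
       [  0.        ,   0.        ,   1.        ]]), 'R': array([[ 0.0228422 , -0.9997265 ,  0.00501501],
       [-0.9870076 , -0.02334904, -0.15896799],
       [ 0.15904161, -0.00131868, -0.987271  ]]), 't': array([-0.08707282,  0.53556385,  1.28554602])}
{'clock': 0.1, 'joint_pos': array([ 1.20239273,  0.33279017, -0.06470743,  1.46084109,  0.02156367,
        1.34988365, -0.08848267]), 'joint_velocities': array([ 0.00039766,  0.00021386, -0.00063456, -0.00215307, -0.0008468 ,
       -0.00154672,  0.00141273]), 'tau': array([ 8.52448065e-04, -6.26740408e+01,  4.88219946e-02, -3.92423236e+01,
        1.62030518e-02,  7.05442711e-03, -9.94315951e-05]), 'position': array([ 0.21174915, -0.58769218,  0.2306148 ]), 'ee_rot': array([ 9.85086467e-01,  1.72058927e-01, -1.14022548e-04, -6.03817024e-04]), 'ft_force': array([0.4005728 , 0.54593346, 0.28409284]), 'torque': array([ 0.01677682, -0.01378922, -0.05740676]), 'grasp_force': 0.0, 'grip_width': 0.9983082341469947}
```

View pics/scene0.png

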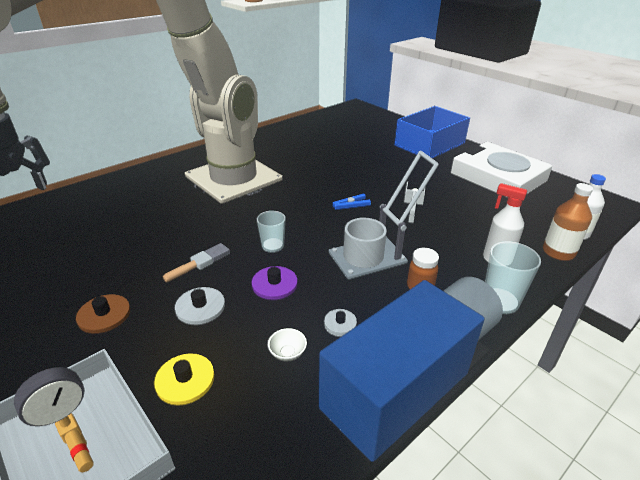

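View pics/top0.png

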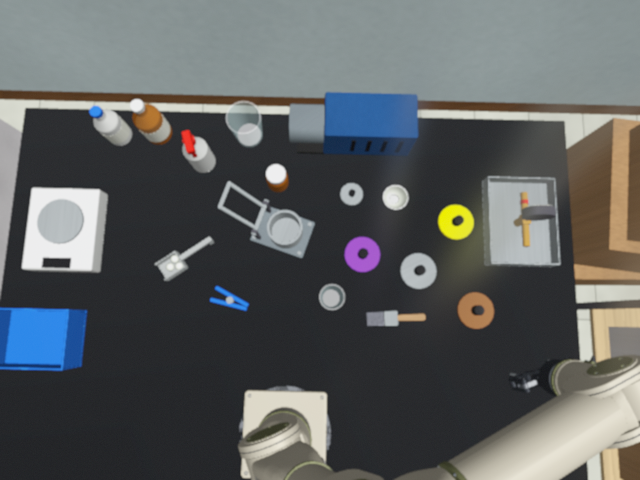

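The lid could be confused with these round things (top-view pixels): grey with a black knob (418,271), purple (362,254), yellow (456,221), brown (475,310) and small grey (352,193). By the description I choose the grey one at (418,271). The scoop is at (185,258) and the brush at (395,319). I'll check the choice in one close crop.

```bash
cat > h.py <<'E'
from workcell import *
import cv2, numpy as np
from scipy.spatial.transform import Rotation as Ro
P={n:camera_params(n) for n in("scene","top")}
def ray(n,px,z):
    p=P[n]; d=p["R"].T@np.linalg.inv(p["mtx"])@[px[0],px[1],1]; o=-p["R"].T@p["t"]
    return o+d*(z-o[2])/d[2]
def proj(n,X):
    p=P[n]; c=p["mtx"]@(p["R"]@np.asarray(X)+p["t"]); return c[:2]/c[2]
def tri(a,b):
    A=[];B=[]
    for n,px in(("scene",a),("top",b)):
        p=P[n];M=p["mtx"]@np.c_[p["R"],p["t"]]
        for k in(0,1): r=px[k]*M[2]-M[k];A.append(r[:3]);B.append(-r[3])
    return np.linalg.lstsq(np.array(A),np.array(B),rcond=None)[0]
def tool(v):
    "world vector -> tool axes in 40 mm units"
    return Ro.from_quat(get_obs()["ee_rot"]).inv().apply(v)/.04
def crop(n,x0,y0,w,h,s,f):
    im=camera(n)[:,:,::-1]; cv2.imwrite(f,cv2.resize(im[y0:y0+h,x0:x0+w],None,fx=s,fy=s,interpolation=cv2.INTER_CUBIC))
E
python3 - <<'E'
from h import *
t=cv2.imread("pics/top0.png");s=cv2.imread("pics/scene0.png")
a=cv2.resize(t[170:290,150:325],None,fx=4,fy=4,interpolation=cv2.INTER_CUBIC)[:,:700]
b=cv2.resize(t[240:300,385:450],None,fx=2,fy=2)
a=cv2.copyMakeBorder(a,0,110,0,0,cv2.BORDER_CONSTANT)
c=cv2.resize(s[145:275,325:440],None,fx=2.2,fy=2.2,interpolation=cv2.INTER_CUBIC)
a[-120:,:130]=b; 
o=np.zeros((590,800,3),np.uint8);o[:,:700]=a; o[-c.shape[0]:,-c.shape[1]:]=c
cv2.imwrite("pics/c1.png",o)
def blob(m,x0,y0,x1,y1):
    z=np.zeros_like(m);z[y0:y1,x0:x1]=m[y0:y1,x0:x1]
    n,l,st,ce=cv2.connectedComponentsWithStats(z); i=1+np.argmax(st[1:,4]); return l==i,ce[i],st[i]
g=(t.max(2)>60).astype(np.uint8)
m,ce,st=blob(g,395,245,445,295)
cs,_=cv2.findContours(m.astype(np.uint8),0,1); (e,ax,_)=cv2.fitEllipse(cs[0]); print("lid top",e,ax,ray("top",e,.016))
gs=(s.max(2)>60).astype(np.uint8)
m,ce,st=blob(gs,170,285,228,328)
cs,_=cv2.findContours(m.astype(np.uint8),0,1); print("lid scene",ce,st,ray("scene",ce,.016))
k=((t.max(2)<45)).astype(np.uint8);m,ce,st=blob(k,408,262,430,281);print("knob top",ce,st,ray("top",ce,.04))
k=((s.max(2)<50)).astype(np.uint8);m,ce,st=blob(k,188,286,212,310);print("knob scene",ce,st,ray("scene",ce,.033))
m,ce,st=blob(g,150,230,218,285);cs,_=cv2.findContours(m.astype(np.uint8),0,1);c=cs[0]
print("scoop",ce,st,cv2.minAreaRect(c)); print(cv2.approxPolyDP(c,2,True)[:,0].tolist())
E
```

```text
lid top (422.3773498535156, 271.98138427734375) (39.30083465576172, 47.64924240112305) [ 0.46312214 -0.38975575  0.016     ]
lid scene [199.46369138 306.64599092] [ 174  287   51   39 1322] [ 0.4734911  -0.38204336  0.016     ]
knob top [416.57142857 271.42857143] [416 269   3   5   7] [ 0.46187691 -0.36730985  0.04      ]
knob scene [198.14492754 298.06280193] [191 290  15  17 207] [ 0.46573372 -0.37803955  0.033     ]
scoop [179.42723493 259.47505198] [154 235  61  47 962] ((185.73529052734375, 255.94119262695312), (24.15939712524414, 64.1949691772461), 57.52880859375)
[[213, 239], [208, 235], [183, 252], [173, 250], [154, 262], [163, 280], [168, 281], [187, 269], [184, 260], [206, 245], [214, 243]]
```

View pics/c1.png

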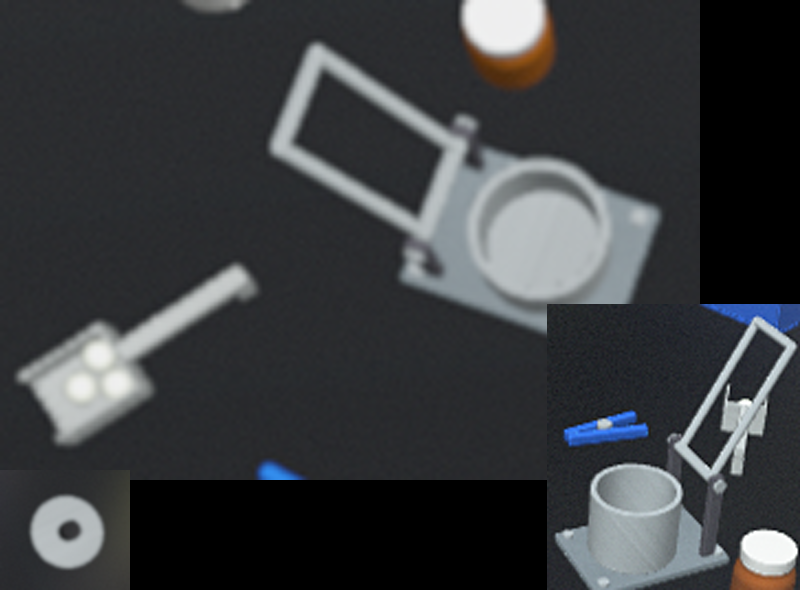

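The crop confirms the grey lid with the thick knob at about (419,271). The three balls are in the scoop, whose handle end is at (211,238) and nose at (159,271). The bail is folded back, the jar rim centre is at (285,228), and the post tops are at (266,200) and (253,234).

```bash
python3 - <<'E'
from h import *
np.set_printoptions(precision=4,suppress=True)
j=[ray("top",(285,227.75),.092),ray("scene",(365.3,229.5),.092),tri((365.3,229.5),(285,227.75))]
print("jar",j)
a=ray("top",(266.2,200.5),.114);b=ray("top",(253,233.8),.114);m=(a+b)/2;print("posts",a,b,m,np.linalg.norm(a-b))
d=m-j[0];print("station x ang",np.degrees(np.arctan2(d[1],d[0])),np.linalg.norm(d[:2]), "perp", np.degrees(np.arctan2((a-b)[1],(a-b)[0]))+90)
# bail bar ends in top crop: (318,48),(276,148)
for z in(.2,.216,.23):
    p=ray("top",(150+318/4,170+48/4),z);q=ray("top",(150+276/4,170+148/4),z);print("bar",z,(p+q)/2,np.linalg.norm(p-q))
h=ray("top",(207,240),.042);k=ray("top",(183.5,256),.042);e=ray("top",(211.5,237.5),.042);n=ray("top",(159.5,271.5),.038)
for p,q in((h,k),(e,n)): v=q-p;print("scoop",p,q,np.degrees(np.arctan2(v[1],v[0])),np.linalg.norm(v))
print("lid",ray("top",(418.5,271),.018),ray("scene",(199.5,306),.013), "knob",ray("top",(419.5,270),.046))
E
```

```text
jar [array([0.5712, 0.0133, 0.092 ]), array([0.5748, 0.0131, 0.092 ]), array([0.5723, 0.0143, 0.09  ])]
posts [0.6431 0.0668 0.114 ] [0.5478 0.0994 0.114 ] [0.5954 0.0831 0.114 ] 0.1006563825347351
station x ang 70.83454958985152 0.07392023465616268 perp 71.11413745027632
bar 0.2 [0.6346 0.1668 0.2   ] 0.07162458966897264
bar 0.216 [0.6304 0.1635 0.216 ] 0.07063217832875256
bar 0.23 [0.6266 0.1606 0.23  ] 0.06976381840606004
scoop [0.5392 0.2423 0.042 ] [0.4907 0.3073 0.042 ] 126.70646636563166 0.08111184519257736
scoop [0.5469 0.2297 0.042 ] [0.4446 0.3745 0.038 ] 125.23753517902064 0.17738008961992224
lid [ 0.4655 -0.3779  0.018 ] [ 0.4688 -0.3798  0.013 ] knob [ 0.4656 -0.3744  0.046 ]
```

```bash
cat >> h.py <<'E'
np.set_printoptions(precision=4,suppress=True)
def down(ang):
    "tool pointing down, tool x at ang degrees"
    a=np.radians(ang); x=np.array([np.cos(a),np.sin(a),0]); z=np.array([0,0,-1.]); return Ro.from_matrix(np.c_[x,np.cross(z,x),z])
def plan(p,R,N,frm=None):
    "one row to repeat N times to reach pose p,R"
    if frm is None: o=get_obs(); p0,R0=o["position"],Ro.from_quat(o["ee_rot"])
    else: p0,R0=frm
    D=R0.inv()*R; r=D.as_rotvec()/N; A=sum(Ro.from_rotvec(r*k).as_matrix() for k in range(N))
    s=np.linalg.solve(A,R0.inv().apply(np.asarray(p)-p0))
    print(N,"x",np.r_[s/.04,np.degrees(r)/6].round(3))
E
python3 - <<'E'
from h import *
plan([.5086,.2843,.33],down(125.5),30)
E
```

```text
30 x [ 0.888 -0.005 -0.083 -0.    -0.    -0.587]
```

Emit:
carry_out(commands=[[[0.89,0,-0.08,0,0,-0.59],[0.89,0,-0.08,0,0,-0.59],[0.89,0,-0.08,0,0,-0.59],[0.89,0,-0.08,0,0,-0.59],[0.89,0,-0.08,0,0,-0.59],[0.89,0,-0.08,0,0,-0.59],[0.89,0,-0.08,0,0,-0.59],[0.89,0,-0.08,0,0,-0.59],[0.89,0,-0.08,0,0,-0.59],[0.89,0,-0.08,0,0,-0.59],[0.89,0,-0.08,0,0,-0.59],[0.89,0,-0.08,0,0,-0.59],[0.89,0,-0.08,0,0,-0.59],[0.89,0,-0.08,0,0,-0.59],[0.89,0,-0.08,0,0,-0.59]]], hand=-1, force=60)

```text
clock: 1.35
position: [0.5792, -0.2247, 0.2789]
ee_rot: [0.803, 0.595, -0.0, -0.0]
ft_force: [0.6, -0.3, -1.2]
grip_width: 1.002
grasp_force: 0.0
```

Emit:
carry_out(commands=[[[0.89,0,-0.08,0,0,-0.59],[0.89,0,-0.08,0,0,-0.59],[0.89,0,-0.08,0,0,-0.59],[0.89,0,-0.08,0,0,-0.59],[0.89,0,-0.08,0,0,-0.59],[0.89,0,-0.08,0,0,-0.59],[0.89,0,-0.08,0,0,-0.59],[0.89,0,-0.08,0,0,-0.59],[0.89,0,-0.08,0,0,-0.59],[0.89,0,-0.08,0,0,-0.59],[0.89,0,-0.08,0,0,-0.59],[0.89,0,-0.08,0,0,-0.59],[0.89,0,-0.08,0,0,-0.59],[0.89,0,-0.08,0,0,-0.59],[0.89,0,-0.08,0,0,-0.59],[0,0,0,0,0,0],[0,0,0,0,0,0]]])

```text
clock: 2.77
position: [0.5081, 0.2865, 0.3274]
ee_rot: [0.452, 0.892, 0.0, -0.0]
ft_force: [0.8, -0.4, 0.1]
grip_width: 1.0
grasp_force: 0.0
```

```bash
python3 - <<'E'
from h import *
plan([.5086,.2843,.10],down(125.5),7); o=get_obs(); print(o["clock"],o["joint_pos"],o["position"])
E
```

```text
7 x [-0.007 -0.003  0.812  0.    -0.     0.019]
2.7667 [ 0.0584  0.3049 -0.8248  1.382   0.2221  1.5494 -0.1144] [0.5081 0.2865 0.3274]
```

Emit:
carry_out(commands=[[[-0.05,-0.02,0.95,0,0,0.13],[0,0,0.95,0,0,0],[0,0,0.95,0,0,0],[0,0,0.95,0,0,0],[0,0,0.95,0,0,0],[0,0,0.95,0,0,0],[0,0,0.9,0,0,0],[0,0,0.7,0,0,0],[0,0,0.53,0,0,0],[0,0,0,0,0,0],[0,0,0,0,0,0]]])

```text
clock: 3.68
position: [0.5102, 0.2809, 0.0133]
ee_rot: [0.461, 0.888, -0.001, -0.001]
ft_force: [-0.7, -0.4, 0.6]
grip_width: 1.0
grasp_force: 0.0
```

Emit:
carry_out(commands=[[[0,0,0,0,0,0],[0,0,0,0,0,0],[0,0,0,0,0,0],[0,0,0,0,0,0],[0,0,0,0,0,0],[0,0,0,0,0,0],[0,0,0,0,0,0],[0,0,0,0,0,0]]], hand=1, force=60)

```text
clock: 4.35
position: [0.5106, 0.2822, 0.0147]
ee_rot: [0.46, 0.888, 0.0, 0.0]
ft_force: [-1.4, -2.0, 6.4]
grip_width: 0.147
grasp_force: 59.5
```

```bash
python3 - <<'E'
from h import *
o=get_obs(); print(o); crop("top",130,200,100,100,5,"pics/g1.png")
E
```

```text
{'clock': 4.35, 'joint_pos': array([-0.0131,  0.567 , -0.7132,  1.7528,  0.4358,  0.9855, -0.2801]), 'joint_velocities': array([-0.0016,  0.0018, -0.0003, -0.0014,  0.0001,  0.0004,  0.    ]), 'tau': array([ -0.3432, -58.1482, -12.2235, -29.218 ,  -0.0203,  -0.6821,
        -0.076 ]), 'position': array([0.5106, 0.2822, 0.0147]), 'ee_rot': array([0.4599, 0.888 , 0.0001, 0.0004]), 'ft_force': array([-1.37  , -1.9632,  6.3696]), 'torque': array([-0.3708,  0.2835,  0.0517]), 'grasp_force': 59.46426272392273, 'grip_width': 0.1470947271196871}
```

View pics/g1.png

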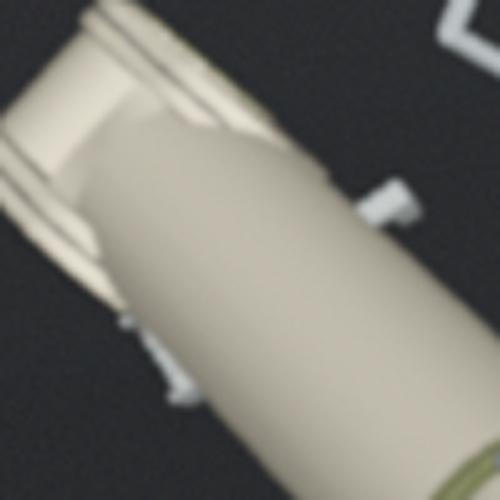

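The fingers hold the handle. Both scoop ends show beside the arm, with the handle end at crop (400,200) and the nose at (185,395). I lift it and tilt the nose slightly up for the carry.

Emit:
carry_out(commands=[[[0,0,-0.1,0,0,0],[0,0,-0.3,0,0,0],[0,0,-0.5,0,0,0],[0,0,-0.7,0,0.3,0],[0,0,-0.8,0,0.4,0],[0,0,-0.8,0,0.4,0],[0,0,-0.8,0,0.4,0],[0,0,-0.8,0,0.2,0],[0,0,-0.8,0,0,0],[0,0,-0.6,0,0,0],[0,0,-0.5,0,0,0],[0,0,-0.3,0,0,0],[0,0,-0.1,0,0,0]]], hand=1, force=100)

```text
clock: 5.48
position: [0.5271, 0.2591, 0.2981]
ee_rot: [0.458, 0.884, 0.042, -0.078]
ft_force: [0.5, 0.5, -2.6]
grip_width: 0.147
grasp_force: 97.8
```

```bash
cat >> h.py <<'E'
J=np.array([.572,.0135,.092]); L=np.array([.113,0,.0075])
def pour(lip,az,th):
    "tool pose with scoop nose azimuth az, nose down th, lip point at lip"
    R=down(az)*Ro.from_euler("y",-th,degrees=True); return lip-R.apply(L),R
def lipnow():
    o=get_obs(); R=Ro.from_quat(o["ee_rot"]); x=R.apply([1,0,0]); print("tcp",o["position"],"lip",o["position"]+R.apply(L),"az",np.degrees(np.arctan2(x[1],x[0])),"nose down",np.degrees(np.arcsin(-x[2])),"t",o["clock"],"j",o["joint_pos"])
def U(az): a=np.radians(az); return np.array([np.cos(a),np.sin(a),0])
E
python3 - <<'E'
from h import *
lipnow()
t=J+np.array([0,0,.20])-.022*U(175)
plan(*pour(t,175,-10),18)
E
```

```text
tcp [0.5271 0.2591 0.2981] lip [0.4621 0.351  0.3106] az 125.25016353271427 nose down -10.144227422547427 t 5.4833 j [ 0.2219  0.3638 -0.857   1.4011  0.0955  1.4965  0.0065]
18 x [-0.409 -0.182 -0.047  0.082 -0.001 -0.454]
```

Emit:
carry_out(commands=[[[-0.1,-0.05,-0.01,0.02,0,-0.11],[-0.2,-0.09,-0.02,0.04,0,-0.23],[-0.31,-0.14,-0.04,0.06,0,-0.34],[-0.41,-0.18,-0.05,0.08,0,-0.45],[-0.41,-0.18,-0.05,0.08,0,-0.45],[-0.41,-0.18,-0.05,0.08,0,-0.45],[-0.41,-0.18,-0.05,0.08,0,-0.45],[-0.41,-0.18,-0.05,0.08,0,-0.45],[-0.41,-0.18,-0.05,0.08,0,-0.45],[-0.41,-0.18,-0.05,0.08,0,-0.45],[-0.41,-0.18,-0.05,0.08,0,-0.45],[-0.41,-0.18,-0.05,0.08,0,-0.45],[-0.41,-0.18,-0.05,0.08,0,-0.45],[-0.41,-0.18,-0.05,0.08,0,-0.45],[-0.41,-0.18,-0.05,0.08,0,-0.45],[-0.41,-0.18,-0.05,0.08,0,-0.45],[-0.41,-0.18,-0.05,0.08,0,-0.45],[-0.41,-0.18,-0.05,0.08,0,-0.45],[-0.31,-0.14,-0.04,0.06,0,-0.34],[-0.3,-0.14,-0.04,0.06,0,-0.34]]])

```text
clock: 7.15
position: [0.7066, 0.0008, 0.2767]
ee_rot: [0.045, 0.995, 0.005, -0.09]
ft_force: [1.0, 0.2, -1.7]
grip_width: 0.141
grasp_force: 97.9
```

```bash
python3 - <<'E'
from h import *
lipnow()
t=J+np.array([0,0,.07])-.022*U(175)
plan(*pour(t,175,20),10)
t2=J+np.array([0,0,.013])-.022*U(175)
plan(*pour(t2,175,25),4,pour(t,175,20))
plan(*pour(t2,175,65),10,pour(t2,175,25))
E
```

```text
tcp [0.7066 0.0008 0.2767] lip [0.5945 0.0109 0.2896] az 174.83916891191723 nose down -10.325585805955154 t 7.15 j [ 0.309   0.7707 -0.7972  0.8662  0.4576  1.8326  1.1984]
10 x [ 0.034  0.002  0.173  0.001 -0.505 -0.003]
4 x [ 0.138 -0.     0.269 -0.    -0.208  0.   ]
10 x [ 0.02  -0.    -0.197  0.    -0.667  0.   ]
```

Emit:
carry_out(commands=[[[0.03,0,0.17,0,-0.5,0],[0.03,0,0.17,0,-0.5,0],[0.03,0,0.17,0,-0.5,0],[0.03,0,0.17,0,-0.5,0],[0.03,0,0.17,0,-0.5,0],[0.04,0,0.17,0,-0.5,0],[0.04,0,0.17,0,-0.5,0],[0.04,0,0.17,0,-0.5,0],[0.04,0,0.17,0,-0.5,0],[0.04,0,0.17,0,-0.5,0],[0.14,0,0.27,0,-0.2,0],[0.14,0,0.27,0,-0.2,0],[0.14,0,0.27,0,-0.2,0],[0.14,0,0.27,0,-0.2,0],[0,0,0,0,0,0],[0,0,0,0,0,0]]])

```text
clock: 8.48
position: [0.6904, 0.003, 0.1609]
ee_rot: [0.045, 0.976, -0.009, 0.211]
ft_force: [-1.1, 0.4, -1.3]
grip_width: 0.145
grasp_force: 98.1
```

```bash
python3 - <<'E'
from h import *
lipnow()
t2=J+np.array([0,0,.013])-.022*U(175)
plan(*pour(t2,175,65),10)
a=camera("top")[130:290,180:340,::-1];b=camera("scene")[130:290,300:460,::-1]
cv2.imwrite("pics/p1.png",cv2.resize(np.hstack([a,b]),None,fx=2.5,fy=2.5,interpolation=cv2.INTER_CUBIC))
E
```

```text
tcp [0.6904 0.003  0.1609] lip [0.5911 0.0122 0.1073] az 174.68034836161007 nose down 24.442968443470345 t 8.4833 j [ 0.6166  0.3737 -0.8672  1.7522  0.5568  0.7831  0.9931]
10 x [ 0.019  0.    -0.19  -0.003 -0.676 -0.004]
```

View pics/p1.png

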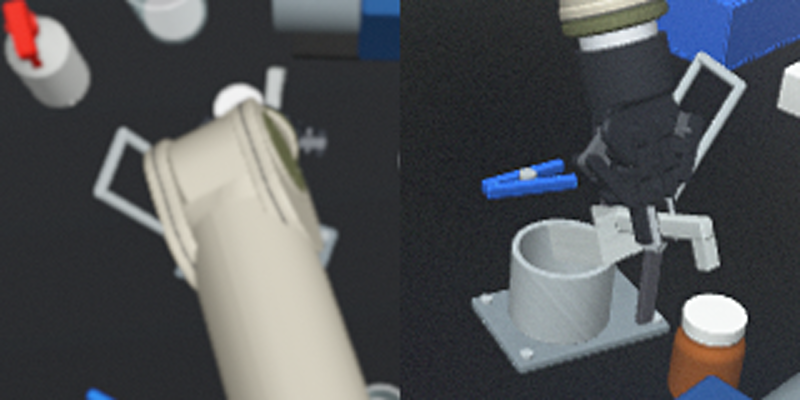

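The scoop's nose stands over the far part of the mouth at crop (610,250), clear of the bail. I tip it now.

Emit:
carry_out(commands=[[[0.02,0,-0.19,0,-0.68,0],[0.02,0,-0.19,0,-0.68,0],[0.02,0,-0.19,0,-0.68,0],[0.02,0,-0.19,0,-0.68,0],[0.02,0,-0.19,0,-0.68,0],[0.02,0,-0.19,0,-0.68,0],[0.02,0,-0.19,0,-0.68,0],[0.02,0,-0.19,0,-0.68,0],[0.02,0,-0.19,0,-0.68,0],[0.02,0,-0.19,0,-0.68,0],[0,0,0,0,0,0],[0,0,0,0,0,0],[0,0,0,0,0,0],[0,0,0,0,0,0],[0,0,0,0,0,0],[0,0,0,0,0,0],[0,0,0,0,0,0]]])

```text
clock: 10.0
position: [0.6544, -0.002, 0.2029]
ee_rot: [0.048, 0.885, -0.033, 0.462]
ft_force: [0.5, -0.6, -2.2]
grip_width: 0.146
grasp_force: 98.2
```

```bash
python3 - <<'E'
from h import *
lipnow()
t2=J+np.array([0,0,.2])-.022*U(175)
plan(*pour(t2,175,0),12)
a=camera("top")[130:290,180:340,::-1];b=camera("scene")[130:290,300:460,::-1]
cv2.imwrite("pics/p2.png",cv2.resize(np.hstack([a,b]),None,fx=2.5,fy=2.5,interpolation=cv2.INTER_CUBIC))
E
```

```text
tcp [ 0.6544 -0.002   0.2029] lip [0.5962 0.0032 0.1059] az 174.6557366905158 nose down 55.1152694675378 t 10.0 j [ 0.5137  0.0205 -0.7137  2.234   1.7382  0.2777 -0.3349]
12 x [-0.201  0.016 -0.126 -0.022  0.765 -0.015]
```

View pics/p2.png

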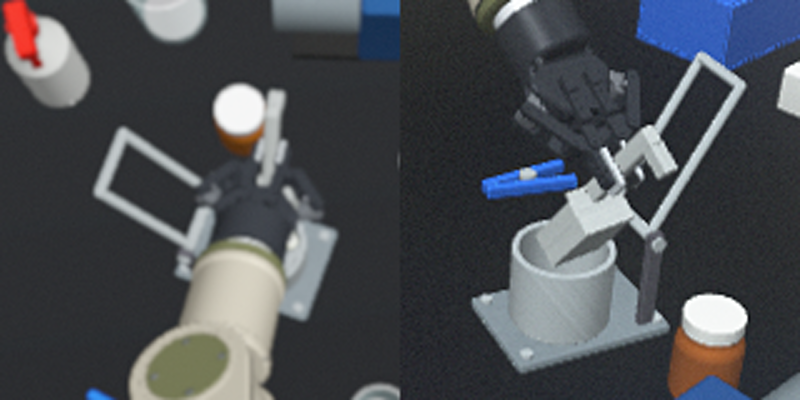

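The scoop reached 55° nose down, and a white ball shows in the jar at top crop (292,243). I back off straight up, then level the scoop.

Emit:
carry_out(commands=[[[-0.5,0,-0.35,0,0,0],[-0.5,0,-0.35,0,0,0],[-0.5,0,-0.35,0,0,0],[-0.5,0,-0.35,0,0,0],[-0.2,0,-0.15,0,0.5,0],[0,0,0,0,0.7,0],[0,0,0,0,0.7,0],[0,0,0,0,0.7,0],[0,0,0,0,0.7,0],[0,0,0,0,0.7,0],[0,0,0,0,0.7,0],[0,0,0,0,0.7,0],[0,0,0,0,0.7,0],[0,0,0,0,0.7,0],[0,0,0,0,0.7,0],[0,0,0,0,0.7,0],[0,0,0,0,0.7,0]]])

```text
clock: 11.52
position: [0.6549, -0.0069, 0.2758]
ee_rot: [0.064, 0.997, -0.015, 0.035]
ft_force: [0.4, -0.3, -1.7]
grip_width: 0.147
grasp_force: 98.1
```

```bash
python3 - <<'E'
from h import *
lipnow()
plan([.5106,.2822,.30],down(125.2),20)
a=camera("top")[130:290,180:340,::-1];b=camera("scene")[130:290,300:460,::-1]
cv2.imwrite("pics/p3.png",cv2.resize(np.hstack([a,b]),None,fx=2.5,fy=2.5,interpolation=cv2.INTER_CUBIC))
E
```

```text
tcp [ 0.6549 -0.0069  0.2758] lip [0.5436 0.0072 0.2603] az 172.6643197515721 nose down 4.081808644852905 t 11.5167 j [ 0.2828  0.3704 -0.4861  1.3532  0.2175  1.3997  1.2412]
20 x [ 0.345  0.23  -0.046  0.003  0.037  0.395]
```

View pics/p3.png

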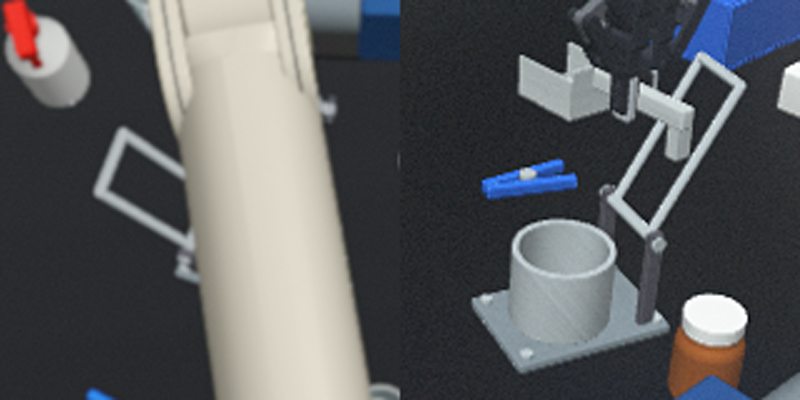

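The scoop is held level and clear of the station; I carry it back to its own spot.

Emit:
carry_out(commands=[[[0.35,0.23,-0.05,0,0.04,0.4],[0.35,0.23,-0.05,0,0.04,0.4],[0.35,0.23,-0.05,0,0.04,0.4],[0.35,0.23,-0.05,0,0.04,0.4],[0.35,0.23,-0.05,0,0.04,0.4],[0.35,0.23,-0.05,0,0.04,0.4],[0.35,0.23,-0.05,0,0.04,0.4],[0.35,0.23,-0.05,0,0.04,0.4],[0.35,0.23,-0.05,0,0.04,0.4],[0.35,0.23,-0.05,0,0.04,0.4],[0.35,0.23,-0.05,0,0.04,0.4],[0.35,0.23,-0.05,0,0.04,0.4],[0.35,0.23,-0.05,0,0.04,0.4],[0.35,0.23,-0.05,0,0.04,0.4],[0.35,0.23,-0.05,0,0.04,0.4],[0.35,0.23,-0.05,0,0.04,0.4],[0.35,0.23,-0.05,0,0.04,0.4],[0.35,0.23,-0.05,0,0.04,0.4],[0.35,0.23,-0.05,0,0.04,0.4],[0.35,0.23,-0.05,0,0.04,0.4]]])

```text
clock: 13.28
position: [0.5081, 0.2859, 0.3039]
ee_rot: [0.466, 0.885, 0.005, -0.0]
ft_force: [0.2, 0.1, -1.4]
grip_width: 0.146
grasp_force: 98.1
```

```bash
python3 - <<'E'
from h import *
lipnow()
plan([.5106,.2822,.05],down(125.2),10)
t=camera("top");s=camera("scene")
cv2.imwrite("pics/p4.png",cv2.resize(np.hstack([t[130:290,180:340,::-1],s[130:290,300:460,::-1]]),None,fx=2.5,fy=2.5,interpolation=cv2.INTER_CUBIC))
E
```

```text
tcp [0.5081 0.2859 0.3039] lip [0.4441 0.3791 0.297 ] az 124.50510623657748 nose down -0.28590678052555735 t 13.2833 j [-0.1027  0.2572 -0.5916  1.4419  0.1386  1.4769 -0.0886]
10 x [-0.013 -0.003  0.635  0.008 -0.005 -0.012]
```

View pics/p4.png

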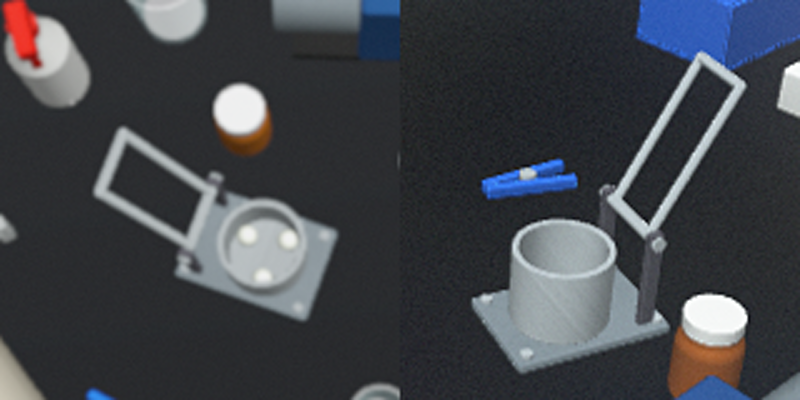

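All three balls lie in the jar at crop (248,234), (289,239) and (263,276). I lower the scoop.

Emit:
carry_out(commands=[[[-0.05,0,0.8,0.04,-0.02,-0.06],[-0.04,0,0.85,0.04,-0.02,-0.06],[-0.04,-0.03,0.85,0,0,0],[0,0,0.85,0,0,0],[0,0,0.85,0,0,0],[0,0,0.85,0,0,0],[0,0,0.75,0,0,0],[0,0,0.6,0,0,0],[0,0,0.4,0,0,0],[0,0,0.2,0,0,0],[0,0,0.1,0,0,0],[0,0,0,0,0,0],[0,0,0,0,0,0]]])

```text
clock: 14.47
position: [0.5108, 0.2805, 0.0209]
ee_rot: [0.459, 0.888, 0.0, -0.001]
ft_force: [-0.2, 0.7, -1.5]
grip_width: 0.148
grasp_force: 98.2
```

```bash
python3 - <<'E'
from h import *
lipnow();o=get_obs();print(o["ft_force"],o["torque"])
E
```

```text
tcp [0.5108 0.2805 0.0209] lip [0.4454 0.3727 0.0136] az 125.31720023900934 nose down -0.06779822937750338 t 14.4667 j [-0.1488  0.5058 -0.5309  1.7577  0.3025  0.9608 -0.1839]
[-0.1538  0.7455 -1.4939] [-0.0156  0.0139 -0.0459]
```

Emit:
carry_out(commands=[[[0,0,0.08,0,0,0],[0,0,0.08,0,0,0],[0,0,0,0,0,0],[0,0,0,0,0,0]]])

```text
clock: 14.8
position: [0.5109, 0.2808, 0.0148]
ee_rot: [0.459, 0.888, 0.0, -0.0]
ft_force: [-2.4, -1.3, 8.3]
grip_width: 0.143
grasp_force: 99.5
```

Emit:
carry_out(commands=[[[0,0,0,0,0,0],[0,0,0,0,0,0],[0,0,0,0,0,0],[0,0,0,0,0,0],[0,0,0,0,0,0],[0,0,-0.4,0,0,0],[0,0,-0.8,0,0,0],[0,0,-0.95,0,0,0],[0,0,-0.95,0,0,0],[0,0,-0.95,0,0,0],[0,0,-0.95,0,0,0],[0,0,-0.95,0,0,0],[0,0,-0.95,0,0,0],[0,0,-0.8,0,0,0],[0,0,-0.4,0,0,0]]], hand=-1)

```text
clock: 16.05
position: [0.5115, 0.2811, 0.3421]
ee_rot: [0.459, 0.888, 0.001, 0.0]
ft_force: [0.2, 1.0, 0.2]
grip_width: 0.998
grasp_force: 0.0
```

```bash
python3 - <<'E'
from h import *
lipnow()
t=camera("top");cv2.imwrite("pics/r.png",t[:,:,::-1])
g=(t.max(2)>60).astype(np.uint8)
# lid segmentation: grey disc incl. knob hole, both views
s=camera("scene")
for n,im,(x0,y0,x1,y1),z in(("top",t,(395,245,445,297),.018),("scene",s,(170,283,230,330),.018)):
    k=im[y0:y1,x0:x1].astype(int); m=((k.max(2)>95)&(k.max(2)-k.min(2)<30)).astype(np.uint8)
    c=max(cv2.findContours(m,0,1)[0],key=cv2.contourArea); h=cv2.convexHull(c); (e,ax,an)=cv2.fitEllipse(h); e=np.array(e)+[x0,y0]
    print(n,e,ax,an,cv2.boundingRect(c),ray(n,e,z))
b=(t[262:282,408:430].max(2)<70); ys,xs=np.nonzero(b);print("knob",xs.mean()+408,ys.mean()+262,b.sum(),ray("top",(xs.mean()+408,ys.mean()+262),.042))
b=(s[284:312,186:214].max(2)<60); ys,xs=np.nonzero(b);print("knob",xs.mean()+186,ys.mean()+284,b.sum(),ray("scene",(xs.mean()+186,ys.mean()+284),.034))
# jar rim
for p in [np.array([.4660,-.378,.018])]: print(proj("top",p),proj("scene",p))
plan([.466,-.378,.16],down(19.8),30)
E
```

```text
tcp [0.5115 0.2811 0.3421] lip [0.4462 0.3733 0.3347] az 125.31569060740745 nose down -0.04614894441679388 t 16.05 j [-0.1021  0.2568 -0.5938  1.3639  0.1419  1.5607 -0.0652]
top [418.0372 270.6075] (36.074951171875, 37.43022918701172) 132.0470428466797 (5, 8, 37, 37) [ 0.4667 -0.3766  0.018 ]
scene [199.2581 305.2599] (36.50931167602539, 51.24290466308594) 73.80245971679688 (5, 4, 50, 38) [ 0.4715 -0.3811  0.018 ]
knob 419.03389830508473 269.864406779661 59 [ 0.4664 -0.374   0.042 ]
knob 197.89473684210526 293.86687306501545 323 [ 0.4548 -0.3724  0.034 ]
[418.5243 270.8459] [199.2835 303.2324]
30 x [-0.624  0.129  0.15   0.    -0.001  0.586]
```

Emit:
carry_out(commands=[[[-0.62,0.13,0,0,0,0.59],[-0.62,0.13,0,0,0,0.59],[-0.62,0.13,0,0,0,0.59],[-0.62,0.13,0,0,0,0.59],[-0.62,0.13,0,0,0,0.59],[-0.62,0.13,0,0,0,0.59],[-0.62,0.13,0,0,0,0.59],[-0.62,0.13,0,0,0,0.59],[-0.62,0.13,0,0,0,0.59],[-0.62,0.13,0,0,0,0.59],[-0.62,0.13,0,0,0,0.59],[-0.62,0.13,0,0,0,0.59],[-0.62,0.13,0,0,0,0.59],[-0.62,0.13,0,0,0,0.59],[-0.62,0.13,0,0,0,0.59]]])

```text
clock: 17.4
position: [0.6505, -0.0612, 0.3371]
ee_rot: [0.81, 0.587, -0.001, -0.001]
ft_force: [-0.8, -0.4, -0.7]
grip_width: 1.001
grasp_force: 0.0
```

Emit:
carry_out(commands=[[[-0.62,0.13,0.3,0,0,0.59],[-0.62,0.13,0.3,0,0,0.59],[-0.62,0.13,0.3,0,0,0.59],[-0.62,0.13,0.3,0,0,0.59],[-0.62,0.13,0.3,0,0,0.59],[-0.62,0.13,0.3,0,0,0.59],[-0.62,0.13,0.3,0,0,0.59],[-0.62,0.13,0.3,0,0,0.59],[-0.62,0.13,0.3,0,0,0.59],[-0.62,0.13,0.3,0,0,0.59],[-0.62,0.13,0.3,0,0,0.59],[-0.62,0.13,0.3,0,0,0.59],[-0.62,0.13,0.3,0,0,0.59],[-0.62,0.13,0.3,0,0,0.59],[-0.62,0.13,0.3,0,0,0.59],[0,0,0,0,0,0],[0,0,0,0,0,0]]])

```text
clock: 18.82
position: [0.4605, -0.3758, 0.1573]
ee_rot: [0.987, 0.163, -0.002, -0.0]
ft_force: [0.6, -0.4, 0.6]
grip_width: 1.001
grasp_force: 0.0
```

```bash
cat >> h.py <<'E'
def circ(n,im,x0,y0,w,h,r0,r1,z,k=6,top=6):
    g=cv2.resize(cv2.cvtColor(im[y0:y0+h,x0:x0+w],cv2.COLOR_RGB2GRAY),None,fx=k,fy=k,interpolation=cv2.INTER_CUBIC); g=cv2.GaussianBlur(g,(9,9),2)
    c=cv2.HoughCircles(g,cv2.HOUGH_GRADIENT_ALT,1,3,param1=100,param2=.5,minRadius=int(r0*k),maxRadius=int(r1*k))
    if c is None: print("none"); return
    for q in c[0][:top]:
        px=(q[:2]+.5)/k-.5+[x0,y0]; print(n,px,"r",q[2]/k,ray(n,px,z))
E
python3 - <<'E'
from h import *
lipnow()
plan([.467,-.377,.06],down(19.8),4)
t=camera("top"); cv2.imwrite("pics/r2.png",t[:,:,::-1])
circ("top",t,255,195,65,65,14,21,.092)
# scoop check
g=(t.max(2)>60).astype(np.uint8);z=np.zeros_like(g);z[225:290,150:225]=g[225:290,150:225]
c=max(cv2.findContours(z,0,1)[0],key=cv2.contourArea);print(cv2.minAreaRect(c),cv2.contourArea(c))
E
```

```text
tcp [ 0.4605 -0.3758  0.1573] lip [ 0.5674 -0.3394  0.1494] az 18.795418496355893 nose down 0.21819966685168932 t 18.8167 j [ 0.6117  0.3166 -0.0065  1.6393  0.0046  1.1891 -0.639 ]
4 x [ 0.038  0.021  0.608 -0.003  0.009 -0.042]
top [284.25 226.25] r 17.758802 [0.5754 0.0156 0.092 ]
top [284.25   228.0833] r 16.066484 [0.5702 0.0154 0.092 ]
((186.13177490234375, 255.59385681152344), (24.0937557220459, 64.22998809814453), 57.2647705078125) 886.5
```

Emit:
carry_out(commands=[[[0.08,0.04,0.8,0,0,-0.1],[0.07,0.04,0.8,0,0,-0.07],[0,0,0.7,0,0,0],[0,0,0.5,0,0,0],[0,0,0.35,0,0,0],[0,0,0.2,0,0,0],[0,0,0,0,0,0],[0,0,0,0,0,0]]])

```text
clock: 19.53
position: [0.4699, -0.3749, 0.0243]
ee_rot: [0.985, 0.175, -0.001, -0.0]
ft_force: [0.2, -0.9, 0.3]
grip_width: 1.0
grasp_force: 0.0
```

Emit:
carry_out(commands=[[[0,0,0,0,0,0],[0,0,0,0,0,0],[0,0,0,0,0,0],[0,0,0,0,0,0],[0,0,0,0,0,0],[0,0,0,0,0,0]]], hand=1, force=25)

```text
clock: 20.03
position: [0.4695, -0.3755, 0.0244]
ee_rot: [0.985, 0.175, -0.001, 0.0]
ft_force: [-0.3, 0.0, 5.6]
grip_width: 0.339
grasp_force: 24.6
```

Emit:
carry_out(commands=[[[0,0,0,0,0,0],[0,0,0,0,0,0],[0,0,0,0,0,-0.5],[0,0,0,0,0,-1],[0,0,0,0,0,-1],[0,0,0,0,0,-1],[0,0,0,0,0,-1],[0,0,0,0,0,-1],[0,0,0,0,0,-1],[0,0,0,0,0,-1],[0,0,0,0,0,-1],[0,0,0,0,0,-1],[0,0,0,0,0,-1],[0,0,0,0,0,-1],[0,0,0,0,0,-1],[0,0,0,0,0,-1],[0,0,0,0,0,-1],[0,0,0,0,0,-0.5],[0,0,0,0,0,0]]], hand=-0.3)

```text
clock: 21.62
position: [0.4687, -0.3748, 0.0232]
ee_rot: [0.572, 0.82, -0.001, -0.002]
ft_force: [-0.1, 0.4, 0.3]
grip_width: 0.652
grasp_force: 0.0
```

Emit:
carry_out(commands=[[[0,0,0,0,0,0],[0,0,0,0,0,0],[0,0,0,0,0,0],[0,0,0,0,0,0],[0,0,0,0,0,0],[0,0,0,0,0,0]]], hand=1, force=50)

```text
clock: 22.12
position: [0.4687, -0.3752, 0.0237]
ee_rot: [0.573, 0.82, -0.001, -0.001]
ft_force: [-3.8, -0.4, 4.9]
grip_width: 0.33
grasp_force: 49.7
```

```bash
python3 - <<'E'
from h import *
lipnow()
o=get_obs();print(o["ft_force"],o["grip_width"])
t=camera("top"); s=camera("scene")
plan([.5725,.0145,.22],down(109.8),16,(o["position"]+[0,0,.16],Ro.from_quat(o["ee_rot"])))
k=s[283:330,170:230].astype(int); m=((k.max(2)>95)&(k.max(2)-k.min(2)<30)).astype(np.uint8); c=max(cv2.findContours(m,0,1)[0],key=cv2.contourArea);print(cv2.boundingRect(c))
# rim in scene: horizontal extent
circ("top",t,255,195,65,65,14,21,.092)
E
```

```text
tcp [ 0.4687 -0.3752  0.0237] lip [ 0.4299 -0.269   0.0163] az 110.0905846327932 nose down -0.05074275312410959 t 22.1167 j [ 0.8525  0.4976 -0.3177  1.7159  0.1857  0.9603  0.8142]
[-3.807  -0.4283  4.9354] 0.3296797965173669
16 x [ 0.517  0.36  -0.057 -0.002 -0.001  0.003]
(6, 4, 50, 38)
top [284.75   227.0833] r 17.770224 [0.5731 0.0141 0.092 ]
```

Emit:
carry_out(commands=[[[0,0,-0.2,0,0,0],[0,0,-0.4,0,0,0],[0,0,-0.7,0,0,0],[0,0,-0.8,0,0,0],[0,0,-0.8,0,0,0],[0,0,-0.7,0,0,0],[0,0,-0.4,0,0,0],[0.2,0.15,-0.05,0,0,0],[0.4,0.28,-0.05,0,0,0],[0.52,0.36,-0.05,0,0,0],[0.52,0.36,-0.05,0,0,0],[0.52,0.36,-0.05,0,0,0],[0.52,0.36,-0.05,0,0,0],[0.52,0.36,-0.05,0,0,0],[0.52,0.36,-0.05,0,0,0],[0.52,0.36,-0.05,0,0,0],[0.52,0.36,-0.05,0,0,0]]], force=80)

```text
clock: 23.63
position: [0.5278, -0.1479, 0.2017]
ee_rot: [0.572, 0.82, -0.001, -0.002]
ft_force: [0.7, 0.2, -3.7]
grip_width: 0.327
grasp_force: 79.4
```

Emit:
carry_out(commands=[[[0.52,0.36,-0.05,0,0,0],[0.52,0.36,-0.05,0,0,0],[0.52,0.36,-0.05,0,0,0],[0.52,0.36,-0.05,0,0,0],[0.52,0.36,-0.05,0,0,0],[0.4,0.28,0,0,0,0],[0.2,0.15,0,0,0,0],[0,0,0,0,0,0],[0,0,0,0,0,0]]])

```text
clock: 24.38
position: [0.5675, 0.0004, 0.2121]
ee_rot: [0.572, 0.82, -0.001, -0.002]
ft_force: [-0.9, -0.7, -4.4]
grip_width: 0.327
grasp_force: 79.4
```

```bash
python3 - <<'E'
from h import *
lipnow()
plan([.573,.0145,.135],down(110.1),4)
E
```

```text
tcp [0.5675 0.0004 0.2121] lip [0.5284 0.1065 0.2048] az 110.19079900528865 nose down -0.08389139859350152 t 24.3833 j [ 0.4073  0.273  -0.5785  1.6153  0.1529  1.3038  0.157 ]
4 x [ 0.07   0.064  0.482 -0.011 -0.003  0.004]
```

Emit:
carry_out(commands=[[[0.07,0.06,0.5,0,0,0],[0.07,0.06,0.5,0,0,0],[0.07,0.06,0.5,0,0,0],[0.07,0.06,0.4,0,0,0],[0,0,0.2,0,0,0],[0,0,0,0,0,0],[0,0,0,0,0,0]]])

```text
clock: 24.97
position: [0.5729, 0.0129, 0.1293]
ee_rot: [0.573, 0.819, -0.001, -0.001]
ft_force: [0.9, 1.1, -3.7]
grip_width: 0.326
grasp_force: 79.7
```

```bash
python3 - <<'E'
from h import *
lipnow()
o=get_obs();print(o["ft_force"]);plan([.573,.0145,.117],down(110.1),2)
a=camera("top")[150:280,205:335,::-1];b=camera("scene")[130:260,300:430,::-1]
cv2.imwrite("pics/l1.png",cv2.resize(np.hstack([a,b]),None,fx=3,fy=3,interpolation=cv2.INTER_CUBIC))
E
```

```text
tcp [0.5729 0.0129 0.1293] lip [0.5341 0.1191 0.1219] az 110.05613650915814 nose down -0.03859412482795581 t 24.9667 j [ 0.3714  0.3569 -0.5703  1.6991  0.2081  1.1501  0.0936]
[ 0.908   1.0738 -3.6753]
2 x [ 0.018  0.008  0.154 -0.016 -0.003 -0.004]
```

View pics/l1.png

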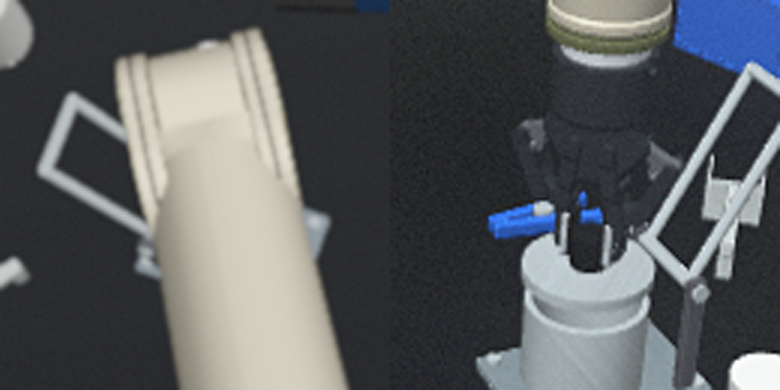

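The lid hangs level over the jar: lid centre at about crop x 589, jar at about 587, so they're aligned within about 1.5 mm. I lower it gently.

Emit:
carry_out(commands=[[[0.01,0.01,0.15,0,0,0],[0.01,0.01,0.15,0,0,0],[0,0,0.06,0,0,0],[0,0,0.06,0,0,0],[0,0,0,0,0,0],[0,0,0,0,0,0]]])

```text
clock: 25.57
position: [0.5734, 0.0152, 0.1123]
ee_rot: [0.573, 0.82, -0.001, -0.001]
ft_force: [0.8, 0.1, -4.8]
grip_width: 0.325
grasp_force: 79.7
```

Emit:
carry_out(commands=[[[0,0,0.05,0,0,0],[0,0,0.04,0,0,0],[0,0,0,0,0,0],[0,0,0,0,0,0]]])

```text
clock: 25.9
position: [0.5734, 0.0151, 0.1087]
ee_rot: [0.573, 0.82, -0.001, -0.001]
ft_force: [-0.2, 0.3, -5.4]
grip_width: 0.323
grasp_force: 79.7
```

Emit:
carry_out(commands=[[[0,0,0.03,0,0,0],[0,0,0.03,0,0,0],[0,0,0,0,0,0],[0,0,0,0,0,0]]])

```text
clock: 26.23
position: [0.5737, 0.0151, 0.1078]
ee_rot: [0.573, 0.82, -0.001, -0.001]
ft_force: [-6.2, -1.9, 8.6]
grip_width: 0.32
grasp_force: 81.4
```

The lid went in freely and came to rest at tool height 0.1078, which is the fully seated height. I release it and rise.

Emit:
carry_out(commands=[[[0,0,0,0,0,0],[0,0,0,0,0,0],[0,0,0,0,0,0],[0,0,0,0,0,0],[0,0,0,0,0,0],[0,0,-0.4,0,0,0],[0,0,-0.8,0,0,0],[0,0,-0.9,0,0,0],[0,0,-0.9,0,0,0],[0,0,-0.9,0,0,0],[0,0,-0.9,0,0,0],[0,0,-0.9,0,0,0],[0,0,-0.9,0,0,0],[0,0,0,0,0,0]]], hand=-1)

```text
clock: 27.4
position: [0.5758, 0.0158, 0.3779]
ee_rot: [0.573, 0.82, 0.002, 0.003]
ft_force: [0.7, 0.7, 1.0]
grip_width: 1.002
grasp_force: 0.0
```

```bash
python3 - <<'E'
from h import *
lipnow()
print("bar tri",tri((429,158.4),(224,194.6)))
sx=U(71); C=np.array([.597,.083,.108])
for f in(2.0,2.1,2.2,2.4):
    b=C+.16*(-np.cos(f)*sx+np.array([0,0,np.sin(f)])); print(f,b,proj("top",b),proj("scene",b))
t=camera("top");cv2.imwrite("pics/b.png",t[:,:,::-1])
E
```

```text
tcp [0.5758 0.0158 0.3779] lip [0.5369 0.1219 0.3701] az 110.13104954155408 nose down 0.13303641894665263 t 27.4 j [ 0.3716  0.2343 -0.5919  1.3145  0.1314  1.6242  0.1518]
bar tri [0.6215 0.1576 0.2488]
2.0 [0.6187 0.146  0.2535] [228.1628 195.1929] [424.9779 157.5677]
2.1 [0.6233 0.1594 0.2461] [223.4348 194.0467] [429.8194 159.5372]
2.2 [0.6277 0.172  0.2374] [219.1818 193.1712] [434.1886 162.0751]
2.4 [0.6354 0.1946 0.2161] [212.2688 192.2477] [441.3711 168.6763]
```

```bash
python3 - <<'E'
from h import *
plan([.622,.157,.36],down(161),12)
E
```

```text
12 x [ 0.152  0.282  0.03   0.002  0.002 -0.706]
```

Emit:
carry_out(commands=[[[0.15,0.28,0.03,0,0,-0.71],[0.15,0.28,0.03,0,0,-0.71],[0.15,0.28,0.03,0,0,-0.71],[0.15,0.28,0.03,0,0,-0.71],[0.15,0.28,0.03,0,0,-0.71],[0.15,0.28,0.03,0,0,-0.71],[0.15,0.28,0.03,0,0,-0.71],[0.15,0.28,0.03,0,0,-0.71],[0.15,0.28,0.03,0,0,-0.71],[0.15,0.28,0.03,0,0,-0.71],[0.15,0.28,0.03,0,0,-0.71],[0.15,0.28,0.03,0,0,-0.71],[0,0,0,0,0,0],[0,0,0,0,0,0]]])

```text
clock: 28.62
position: [0.6201, 0.1555, 0.355]
ee_rot: [0.163, 0.987, -0.001, -0.002]
ft_force: [0.9, 0.1, 0.3]
grip_width: 1.0
grasp_force: 0.0
```

```bash
python3 - <<'E'
from h import *
lipnow();plan([.6223,.157,.2286],down(161),5)
E
```

```text
tcp [0.6201 0.1555 0.355 ] lip [0.5131 0.1919 0.3479] az 161.200884651702 nose down -0.2188403183491639 t 28.6167 j [ 0.1872  0.4315 -0.7533  1.1633  0.2894  1.6546  0.7481]
5 x [-0.009  0.011  0.632 -0.003 -0.007  0.007]
```

Emit:
carry_out(commands=[[[0,0,0.7,0,0,0],[0,0,0.8,0,0,0],[0,0.03,0.7,0,0,0],[-0.02,0.03,0.5,0,0,0],[-0.02,0,0.3,0,0,0],[0,0,0.15,0,0,0],[0,0,0,0,0,0]]])

```text
clock: 29.2
position: [0.6222, 0.156, 0.2291]
ee_rot: [0.164, 0.986, -0.001, -0.002]
ft_force: [0.4, 0.6, 0.1]
grip_width: 1.003
grasp_force: 0.0
```

Emit:
carry_out(commands=[[[0,0,0,0,0,0],[0,0,0,0,0,0],[0,0,0,0,0,0],[0,0,0,0,0,0],[0,0,0,0,0,0],[0,0,0,0,0,0],[0,0,0,0,0,0],[0,0,0,0,0,0]]], hand=1, force=30)

```text
clock: 29.87
position: [0.6224, 0.157, 0.2301]
ee_rot: [0.163, 0.987, -0.0, -0.001]
ft_force: [-0.1, -0.5, 1.3]
grip_width: 0.096
grasp_force: 29.2
```

```bash
cat >> h.py <<'E'
def bail(n=None):
    "bail angle from TCP (grasp 19 mm behind), radius, next arc rows (tool y = station x)"
    o=get_obs();R=Ro.from_quat(o["ee_rot"]);g=o["position"]-R.apply([0,0,.019])
    C=np.array([.597,.083,.108]);d=g-C;sx=U(71);sy=U(161)
    f=np.arctan2(d[2],-d@sx);r=np.hypot(d[2],d@sx);print("phi",f,"r",r,"sy",d@sy,"F",o["ft_force"],"w",o["grip_width"],"grip",o["grasp_force"],"t",o["clock"])
    if n:
        F=f+(0-f)*np.linspace(0,1,n+1)
        y=-.16*np.cos(F);z=.16*np.sin(F); print(np.c_[np.diff(y),-np.diff(z)].round(4)/.04)
E
python3 - <<'E'
from h import *
bail(26)
E
```

```text
phi 2.0770464721335014 r 0.16133644703082417 sy 7.283498468150542e-05 F [-0.1247 -0.5303  1.3048] w 0.09642411001992453 grip 29.19691354036331 t 29.8667
[[-0.285  -0.1425]
 [-0.295  -0.12  ]
 [-0.305  -0.0975]
 [-0.3125 -0.0725]
 [-0.315  -0.0475]
 [-0.3175 -0.0225]
 [-0.32    0.005 ]
 [-0.3175  0.03  ]
 [-0.315   0.055 ]
 [-0.31    0.08  ]
 [-0.3025  0.105 ]
 [-0.2925  0.1275]
 [-0.2825  0.15  ]
 [-0.2675  0.1725]
 [-0.255   0.195 ]
 [-0.2375  0.2125]
 [-0.22    0.2325]
 [-0.2     0.2475]
 [-0.18    0.265 ]
 [-0.1575  0.2775]
 [-0.135   0.29  ]
 [-0.1125  0.3   ]
 [-0.0875  0.3075]
 [-0.0625  0.3125]
 [-0.0375  0.3175]
 [-0.0125  0.32  ]]
```

The bar is gripped (about 8–10 mm). I swing it in two stages.

Emit:
carry_out(commands=[[[0,-0.14,-0.07,0,0,0],[0,-0.15,-0.07,0,0,0],[0,-0.29,-0.12,0,0,0],[0,-0.3,-0.1,0,0,0],[0,-0.31,-0.07,0,0,0],[0,-0.32,-0.05,0,0,0],[0,-0.32,-0.02,0,0,0],[0,-0.32,0,0,0,0],[0,-0.32,0.03,0,0,0],[0,-0.31,0.06,0,0,0],[0,-0.31,0.08,0,0,0],[0,-0.3,0.1,0,0,0],[0,-0.29,0.13,0,0,0],[0,0,0,0,0,0]]])

```text
clock: 31.03
position: [0.5739, 0.0132, 0.2328]
ee_rot: [0.165, 0.986, -0.002, -0.002]
ft_force: [3.4, -4.0, 1.4]
grip_width: 0.1
grasp_force: 30.9
```

```bash
python3 - <<'E'
from h import *
bail(16);lipnow()
E
```

```text
phi 1.0985604982262682 r 0.1614319863243321 sy -0.0009322438224889561 F [ 3.4397 -3.9672  1.4354] w 0.10045671711772637 grip 30.855432450771332 t 31.0333
[[-0.24    0.1325]
 [-0.23    0.15  ]
 [-0.22    0.165 ]
 [-0.2075  0.18  ]
 [-0.195   0.1925]
 [-0.18    0.2075]
 [-0.1675  0.2175]
 [-0.1525  0.23  ]
 [-0.135   0.24  ]
 [-0.1175  0.2475]
 [-0.1     0.255 ]
 [-0.0825  0.2625]
 [-0.065   0.2675]
 [-0.0475  0.27  ]
 [-0.0275  0.2725]
 [-0.01    0.275 ]]
tcp [0.5739 0.0132 0.2328] lip [0.467  0.05   0.2257] az 161.0073315077832 nose down -0.22898841190616337 t 31.0333 j [ 0.4957  0.3036 -0.7275  1.5629  0.2064  1.359   0.9856]
```

Emit:
carry_out(commands=[[[0,-0.24,0.13,0,0,0],[0,-0.23,0.15,0,0,0],[0,-0.22,0.17,0,0,0],[0,-0.21,0.18,0,0,0],[0,-0.2,0.19,0,0,0],[0,-0.18,0.21,0,0,0],[0,-0.17,0.22,0,0,0],[0,-0.15,0.23,0,0,0],[0,-0.13,0.24,0,0,0],[0,-0.12,0.25,0,0,0],[0,-0.1,0.25,0,0,0],[0,-0.08,0.26,0,0,0],[0,0,0,0,0,0]]])

```text
clock: 32.12
position: [0.5487, -0.0625, 0.1335]
ee_rot: [0.164, 0.986, -0.001, -0.001]
ft_force: [7.2, -8.7, 0.1]
grip_width: 0.101
grasp_force: 33.0
```

```bash
python3 - <<'E'
from h import *
bail(5)
E
```

```text
phi 0.2826939619878355 r 0.15962028303662232 sy -0.0017135262420965216 F [ 7.2396 -8.7499  0.1297] w 0.10116146581021228 grip 33.00280809402466 t 32.1167
[[-0.0575  0.22  ]
 [-0.045   0.2225]
 [-0.0325  0.225 ]
 [-0.02    0.225 ]
 [-0.0075  0.225 ]]
```

Emit:
carry_out(commands=[[[0,-0.06,0.22,0,0,0],[0,-0.04,0.22,0,0,0],[0,-0.03,0.22,0,0,0],[0,-0.02,0.22,0,0,0],[0,0,0.2,0,0,0],[0,0,0.06,0,0,0],[0,0,0,0,0,0],[0,0,0,0,0,0]]])

```text
clock: 32.78
position: [0.5465, -0.0691, 0.089]
ee_rot: [0.164, 0.986, -0.002, -0.001]
ft_force: [6.4, -12.1, -1.4]
grip_width: 0.104
grasp_force: 33.8
```

```bash
python3 - <<'E'
from h import *
bail();lipnow()
E
```

```text
phi -0.0002208191732243377 r 0.16018003782729892 sy -0.0018260942812259034 F [  6.428  -12.0832  -1.4097] w 0.10403318751971355 grip 33.79596769809723 t 32.7833
tcp [ 0.5465 -0.0691  0.089 ] lip [ 0.4396 -0.0325  0.0816] az 161.0669046450694 nose down -0.08014699199898047 t 32.7833 j [ 0.6     0.3763 -0.6619  1.7906  0.2656  1.0671  1.0821]
```

Emit:
carry_out(commands=[[[0,0,0.05,0,0,0],[0,0,0.03,0,0,0],[0,0,0,0,0,0],[0,0,0,0,0,0]]])

```text
clock: 33.12
position: [0.5465, -0.0692, 0.0859]
ee_rot: [0.165, 0.986, -0.002, -0.001]
ft_force: [7.5, -13.3, -1.9]
grip_width: 0.1
grasp_force: 34.0
```

Emit:
carry_out(commands=[[[0,0,0.05,0,0,0],[0,0,0.05,0,0,0],[0,0,0,0,0,0],[0,0,0,0,0,0]]])

```text
clock: 33.45
position: [0.5467, -0.0693, 0.0845]
ee_rot: [0.165, 0.986, -0.003, -0.001]
ft_force: [-6.9, -12.7, 27.2]
grip_width: 0.104
grasp_force: 36.6
```

```bash
python3 - <<'E'
from h import *
bail()
t=camera("top");s=camera("scene")
a=t[150:280,205:335,::-1];b=s[170:300,300:430,::-1]
cv2.imwrite("pics/f1.png",cv2.resize(np.hstack([a,b]),None,fx=3,fy=3,interpolation=cv2.INTER_CUBIC))
E
```

```text
phi -0.028241671842347982 r 0.1602990701114948 sy -0.002056193210045628 F [ -6.9437 -12.7131  27.239 ] w 0.10370512927369421 grip 36.597940027713776 t 33.45
```

Emit:
carry_out(commands=[[[0,0,0,0,0,0],[0,0,0,0,0,0],[0,0,0,0,0,0],[0,0,0,0,0,0]]], hand=0.6)

```text
clock: 33.88
position: [0.5454, -0.0651, 0.0814]
ee_rot: [0.163, 0.987, -0.001, -0.003]
ft_force: [-2.1, -1.8, 1.5]
grip_width: 0.2
grasp_force: 1.3
```

Emit:
carry_out(commands=[[[0,0,-0.2,0,0,0],[0,0,-0.4,0,0,0],[0,0,-0.7,0,0,0],[0,0,-0.9,0,0,0],[0,0,-0.9,0,0,0],[0,0,-0.9,0,0,0],[0.9,0,-0.3,0,0,0],[0.9,0,0,0,0,0],[0.9,0,0,0,0,0],[0,-0.9,0,0,0,0],[0,-0.9,0,0,0,0],[0,-0.9,0,0,0,0],[0,-0.9,0,0,0,0],[0,-0.9,0,0,0,0],[0,-0.9,0,0,0,0],[0,-0.9,0,0,0,0],[0,-0.9,0,0,0,0],[0,0,0,0,0,0],[0,0,0,0,0,0]]])

```text
clock: 35.47
position: [0.3514, -0.304, 0.2546]
ee_rot: [0.164, 0.986, 0.0, -0.002]
ft_force: [0.5, 0.6, -0.1]
grip_width: 0.198
grasp_force: 0.0
```

```bash
python3 - <<'E'
from h import *
lipnow()
t=camera("top");s=camera("scene")
a=t[170:300,150:345,::-1];b=s[170:300,300:430,::-1]
A=cv2.resize(a,None,fx=2.4,fy=2.4,interpolation=cv2.INTER_CUBIC);B=cv2.resize(b,None,fx=2.4,fy=2.4,interpolation=cv2.INTER_CUBIC)
cv2.imwrite("pics/f2.png",np.hstack([A,B]))
# displaced things: compare with first pictures
t0=cv2.imread("pics/top0.png")[:,:,::-1]
d=(cv2.absdiff(t,t0).max(2)>50).astype(np.uint8);n,l,st,ce=cv2.connectedComponentsWithStats(d);print(st[1:][st[1:,4]>15])
sx=U(71);C=np.array([.597,.083,.108]);b=C-.16*sx;print(proj("scene",b),proj("top",b))
E
```

```text
tcp [ 0.3514 -0.304   0.2546] lip [ 0.2445 -0.2674  0.2475] az 161.0894292393154 nose down -0.18389830648806776 t 35.4667 j [ 0.9969 -0.0143 -0.3757  1.8087 -0.0044  1.3493  1.8629]
[[  217   181    46    47   521]
 [  266   206     6     5    23]
 [  279   207    22    10    57]
 [  274   213    25    11    98]
 [  279   219    10    12    98]
 [  306   222    14    28   148]
 [  400   253    37    36   987]
 [  323   263   177   217 15578]
 [  392   294    13    12    79]
 [  580   356    15    45   460]
 [  396   359   191   121  8605]
 [  596   358    44    35   950]
 [  524   380    14    10    87]
 [  595   387     4     6    18]
 [  596   394    44    58  1397]
 [  266   421    25    20   139]
 [  243   428    15    14    67]
 [  241   440    16    10    45]
 [  273   441    20    13    71]
 [  296   440    24    22   240]
 [  321   449     5    12    38]
 [  235   452     7    13    49]
 [  242   459     9    19    72]]
[331.6108 231.2448] [313.7755 236.6353]
```

View pics/f2.png

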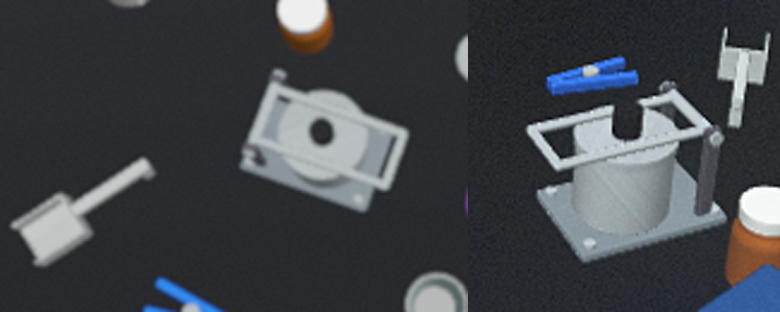

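The bail lies level across the seated lid, with its bar at crop (545,147), which matches the predicted down position. The scoop is flat and upright on its spot, and the neighbouring items are where they were.

```bash
python3 -c "
from workcell import *
print(hand_in())"
```

```text
the job is handed in; nothing more can be done
None
```

The job is handed in after about 35 s of robot time: all three balls are in the jar, the scoop lies flat and upright on its old spot, the lid is fully seated and the bail is down against its stop; in the final view nothing else near the station had moved, though the arm hid part of the bench.

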